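Eject a box of screws and stop it with the other finger

TASK

Press the release key of the spring dispenser on the bench fully down with one finger, and let the box of screws that pops out come to rest against the other finger, standing in the channel, before the box pokes out over the channel's open end. Do not grasp or lift the box, and leave the tape rolls and the tin where they are. Finish while holding it so: key still held down, box out past the gate and leaning against the finger.

Things in the scene. Friction and masses are not known exactly. Their poses are not given: they have to be found in the camera images.
- dispenser: Fixed grey metal spring dispenser, 217 x 129 mm. Channel along its x axis, open end to -x (towards the robot). Origin: on the bench under the channel's centre line at the gate; z up. Channel x = -70 mm (open end) to +145 mm, 69 mm wide inside, walls 3 mm thick; wall tops 54 mm above the bench behind the gate (x > 0), 40 mm in front of it; back plate 64 mm high.
- channel_front (a point): Point on the slippery channel floor, 32 mm above the bench, on the centre line 40 mm ahead of the gate and 30 mm inside the open end: where a finger can stand to stop the box. It must stand there before the key goes down. One hand can do both: this finger and the one on the key stand 50 to 75 mm apart across the channel (along the dispenser's y).
- gate_top (a point): Middle of the top edge of the gate plate, 50 mm wide, 4 mm thick, 7 mm proud of the channel floor, at x = -2.5 mm in the dispenser's frame. It holds the box back; the key pulls it down, and at about 7 mm of key travel the box is free.
- pusher (a joint): Travel in m of the spring pusher (grey plate behind the box): 0 at the start, up to 0.125 towards the open end. It pushes the box with about 4 N, falling to 3 N. Once free the box runs at 0.2 to 0.3 m/s and is over the open end in under half a second unless something stands in its way.
- screw_box: Loose blue card box of screws, 90 mm long (its y axis, lying along the channel), 64 mm wide, 42 mm high, about 0.33 kg. Origin: centre of its underside; starts at x = +44.6 mm, y = 0, z = 32 mm in the dispenser's frame, front face at the gate. It reaches the open end when its origin is at x = -25 mm.
- key_top (a point): Centre of the top of the release key: black ribbed plate beside the front of the channel, on its +y side (left seen from the robot), 50 mm along x 44 mm across, level; 54 mm above the bench when up, 44 mm when fully down (12 mm above the channel floor). Centre at x = -37 mm, y = +63 mm in the dispenser's frame.
- key (a joint): Travel of the release key in m: 0 up, 0.010 fully down. Spring: about 2 N to start, 6 N fully down, and it rises again when let go.
- masking_tape: Bystander: roll of masking tape lying flat, 100 mm across, 24 mm high. Origin: centre of its underside.
- electrical_tape: Bystander: small black tape roll lying flat left of the dispenser near the bench edge (another lies fixed farther back), 60 mm across, 18 mm high. Origin: centre of its underside.
- screw_tin: Bystander: open metal tin of screws left of the dispenser (a second, fixed tin stands farther back), 74 mm across, 52 mm high. Origin: centre of its underside.
There are look-alikes about, which are no part of the job. What is shaped like the screw_box but green is not meant.

How it is judged:
By the outcome, as a careful person would: the job done as asked, in the order asked, and still so for the second after the job is handed in, while the arm keeps its last pose, push and grip.
It also fails if it takes over 32 s, if anything falls off the work surface, if the arm or the gripper's body presses on something with over 40 N, if the wrist force passes 120 N, or if a joint passes its speed limit or range.

ROBOT

A 6-joint arm with a two-finger parallel gripper is mounted at the origin on a cart in front of the work surface, level with it; the furniture and walls round the work are solid. World frame = base frame: x ahead of the robot, y to its left, z up, the work surface at z = 0. Lengths are in mm, angles in rad, forces in N, time in s.
With the tool pointing down it reaches from about 350 to 775 mm from the base axis. Payload 7.3 kg.
Tool frame: the origin (TCP) lies at the centre of the arm's flange, where the gripper is bolted on; the fingertips stand 178 mm ahead of it and the grasp point (between the pads) lies 159 mm ahead of it; z points along the fingers, y is the direction in which the jaws open and shut (so a half turn about z gives the same grasp; the last joint's range is limited). The gripper opens to 92 mm and grips with 3 to 60 N. Pads are 19 mm wide; open, the fingers measure 130 mm over their backs; the gripper's body (75 mm by 190 mm) begins 47 mm behind the grasp point.
Start: joints at [1.144, 0.342, 1.524, -0, 1.275, -0.146], TCP at [145.468, 504.447, 404.741] pointing down, gripper open.
Joint ranges: [-2.53, 2.53], [-0.77, 2.02], [0.04, 2.7], [-1, 4.14], [0.28, 2.66], [-3.11, 3.11]. Speed limits (rad/s): [2.57, 2.57, 3.14, 3.14, 3.14, 3.14].

INTERFACE

Orientations are given as [roll, pitch, yaw] about the fixed x, y, z axes, in that order (R = Rz(yaw) Ry(pitch) Rx(roll)).
In Python, from plant import status, viewer, ticket gives the robot as it stands.
- The arm moves only by the tool play_rows, never from a script. Its argument "commands" is a list of rows, each an object with "offset": the shift along the tool's x, y, z in m, a list of three; "twist": the turn about the tool's z in degrees. A call has 1 to 5 rows; each row shifts and turns the commanded pose from where the row before left it, along the tool's axes as they then stand; what a row does not reach is not made up. A row lasts 1/10 s, in which the tool goes at most 50 mm and 8.59 degrees, less where a joint would pass 70% of its speed; a pose out of reach is approached as far as the arm can. A call with a gripper value outside its range is refused whole. "jaw" is the closure in counts, from 0 (fully open) to 255 (shut), set as the call begins (left out, the last holds). The fingers move at their own pace and stop on an object; the grip force is fixed at half the most. Time passes only in rows, so rows that do not move let the fingers close. It gives the time, the measured TCP pose, the force and the opening at its end, in the units of the state.
- status.get_obs(): the state, without advancing time (a new reading comes with each control period).
- viewer.capture(name): name is "scene" or "top" or "wrist"; returns the picture (384x512x3 uint8, red, green, blue); there is no depth.
- viewer.camera_params(name): a dict with "fov_y" (degrees; the focal length in pixels is half the picture's height over the tangent of half this angle, whatever the lens; pixels are square), "cx", "cy" (the principal point, pixels), "rvec" (rotation vector, rad) and "tvec" (3), from world to camera coordinates, as OpenCV has them; the wrist camera has in their place "T_tool_cam" (4x4, takes a point from camera to tool coordinates, whose origin is the TCP and whose axes are the flange's). Camera axes: x right, y down, z forward; pixel columns grow to the right and rows downward; lengths in mm; the calibration is good to about 2 mm. A picture is of the moment at which its call begins: read the wrist's pose just before it. camera_params takes no time and is no camera call.
- ticket.close_job(): hands the job in, once; it reports no verdict.
The state is a dict: "time": time; "joint_positions": joint angles; "dq": joint speeds; "tau": joint torques, N m; "tool_pos": TCP position; "tcp_rot": TCP orientation; "contact_force": force on the tool from outside, world axes, zero at the start; "moment": the same for the moment, N m; "grip_width": finger opening in mm.
Only numpy, scipy, OpenCV 4.12 (cv2) and the standard library are available. Lean on these libraries where they do the work, as an engineer would, in place of code of your own. Each camera call takes 0.05 s, during which the arm holds its last target.

## Working session

There is one attempt and no reset: what is moved stays moved. The work goes in short steps, Python scripts to look and compute and a tool call to move; the robot and the scene stay as the last step left them, time stands still between calls to the robot, and variables do not carry over. Pictures are saved under pics/ and viewed, and the job is handed in when it is done.

Besides the shell and the picture viewer there is one more tool, called after "Request:" as a command line: name --argument value ..., lists and objects as JSON in quotes. play_rows: Moves the arm, as the interface text tells. Its arguments: {"type":"object","properties":{"commands":{"type":"array"},"jaw":{"type":"number"}},"required":["commands"]}

```bash
mkdir -p pics; ls
python3 - <<'E'
from plant import status, viewer
import cv2,numpy as np
o=status.get_obs()
print({k:np.round(v,3).tolist() for k,v in o.items()})
for n in ["scene","top","wrist"]:
    p=viewer.camera_params(n); print(n,p)
    im=viewer.capture(n); cv2.imwrite(f"pics/{n}0.png",im[:,:,::-1])
E
```

```text
pics
{'time': 0.0, 'joint_positions': [1.144, 0.343, 1.525, 0.0, 1.275, -0.146], 'dq': [-0.001, 0.001, -0.002, -0.001, -0.001, -0.002], 'tau': [-0.0, -43.124, -24.422, 0.072, 0.056, -0.0], 'tool_pos': [145.399, 504.313, 404.045], 'tcp_rot': [-3.14, -0.0, 2.861], 'contact_force': [0.466, 0.145, 0.371], 'moment': [-0.037, 0.017, 0.016], 'grip_width': 91.943}
scene {'fov_y': 47.221879620016175, 'cx': 263.3554011491982, 'cy': 191.55659400995327, 'rvec': array([ 2.17616687, -0.58186239,  0.29079935]), 'tvec': array([-359.40994589,  336.60637123,  761.43617479])}
top {'fov_y': 43.27146968394125, 'cx': 243.8986855574029, 'cy': 189.0398854020705, 'rvec': array([ 2.10951923, -2.12120306,  0.17468744]), 'tvec': array([ 250.11582709,  545.70273839, 1293.66656192])}
wrist {'fov_y': 61.19224583820515, 'cx': 254.95713148670606, 'cy': 195.13397793405423, 'T_tool_cam': array([[-6.31617228e-04, -9.60665105e-01, -2.77708762e-01,
         7.54309809e+01],
       [ 9.99999137e-01, -9.26597338e-04,  9.30950267e-04,
         5.27671648e-01],
       [-1.15165564e-03, -2.77707935e-01,  9.60664862e-01,
         2.09987814e+01],
       [ 0.00000000e+00,  0.00000000e+00,  0.00000000e+00,
         1.00000000e+00]])}
```

View pics/scene0.png

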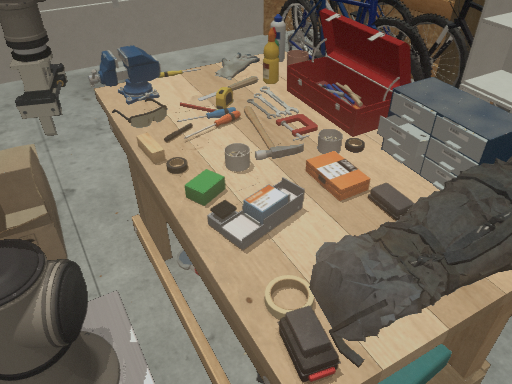

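View pics/top0.png

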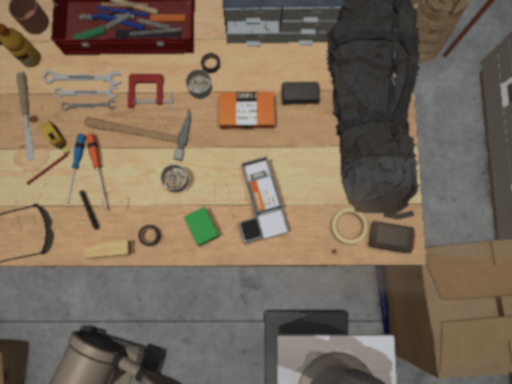

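View pics/wrist0.png

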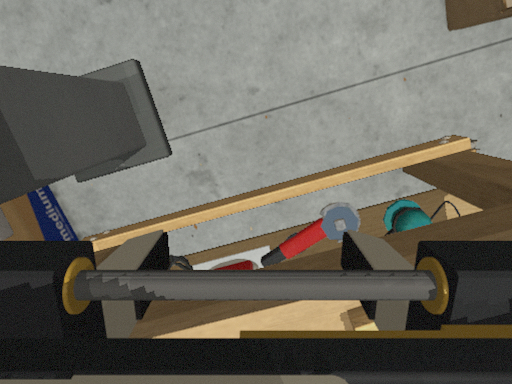

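The dispenser is at scene (257,212) and top (265,205). Its black key is at scene (223,211) and top (250,229). The green box at scene (206,187) is the look-alike.

```bash
cat > h.py <<'E'
import numpy as np,cv2
from scipy.spatial.transform import Rotation as Ro
from plant import status, viewer
def cam(n,obs=None):
    p=viewer.camera_params(n); f=192/np.tan(np.radians(p['fov_y'])/2)
    K=np.array([[f,0,p['cx']],[0,f,p['cy']],[0,0,1]])
    if n=='wrist':
        T=np.eye(4);T[:3,:3]=Ro.from_euler('xyz',obs['tcp_rot']).as_matrix();T[:3,3]=obs['tool_pos']
        C=T@p['T_tool_cam']; R=C[:3,:3].T; t=-R@C[:3,3]
    else: R=cv2.Rodrigues(p['rvec'])[0]; t=p['tvec']
    return K,R,t
def cast(c,px,z):
    K,R,t=c; px=np.atleast_2d(px).astype(float)
    d=(np.c_[px,np.ones(len(px))]@np.linalg.inv(K).T)@R; o=-R.T@t
    return o+d*((z-o[2])/d[:,2])[:,None]
def proj(c,P):
    K,R,t=c; q=(np.atleast_2d(P)@R.T+t)@K.T; return q[:,:2]/q[:,2:]
E
python3 - <<'E'
import cv2
for n,(x0,x1,y0,y1) in dict(top=(225,305,145,250),scene=(190,320,165,255)).items():
    a=cv2.imread(f"pics/{n}0.png")[y0:y1,x0:x1]; s=6 if n=='scene' else 5
    cv2.imwrite(f"pics/{n}0c.png",cv2.resize(a,None,fx=s,fy=s,interpolation=cv2.INTER_NEAREST))
E
```

```text
(no output)
```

View pics/top0c.png

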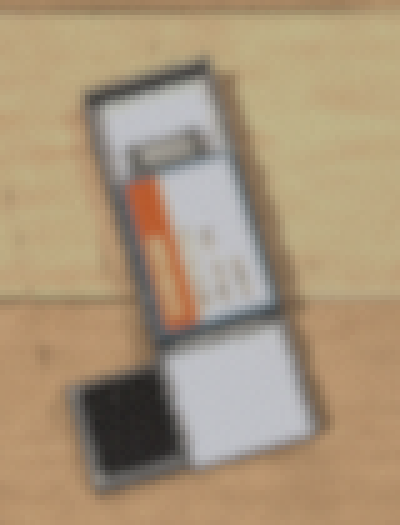

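View pics/scene0c.png

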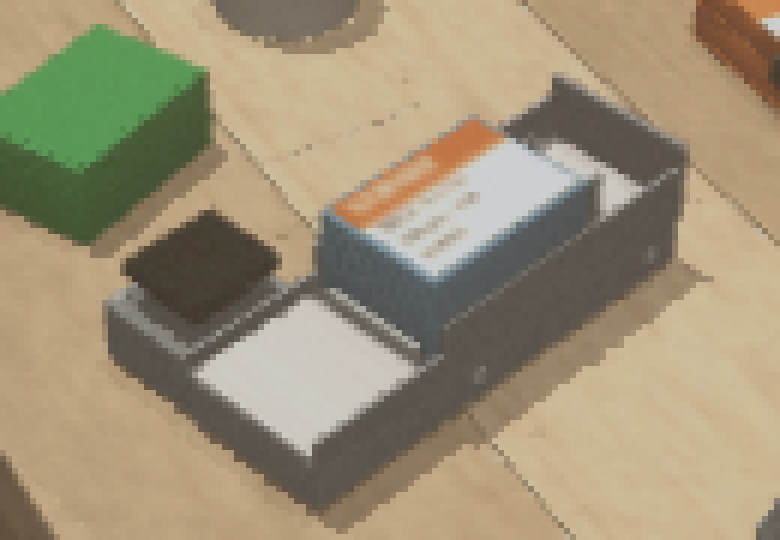

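Run:
```python
from h import *
np.set_printoptions(precision=1,suppress=True)
s=cam('scene');t=cam('top')
def sc(p): return np.array(p)/6+[190,165]-0.5+0.08
def tp(p): return np.array(p)/5+[225,145]-0.4
bx=sc([(322,210),(478,118),(597,182),(435,278)])
b=cast(s,bx,74)[:,:2]; print('box scene',b.tolist(),b.mean(0),np.linalg.norm(np.diff(b,axis=0),axis=1))
d=b[1]-b[0]+b[2]-b[3]; print('yaw',np.arctan2(d[1],d[0]))
bt=tp([(160,335),(120,180),(225,155),(275,310)])
b=cast(t,bt,74)[:,:2]; print('box top',b.tolist(),b.mean(0),np.linalg.norm(np.diff(b,axis=0),axis=1))
d=b[1]-b[0]+b[2]-b[3]; print('yaw',np.arctan2(d[1],d[0]))
k=cast(s,sc([(122,265),(210,211),(280,262),(203,323)]),54)[:,:2];print('key scene',k.tolist(),k.mean(0),np.linalg.norm(np.diff(k,axis=0),axis=1))
k=cast(t,tp([(97,475),(80,385),(168,370),(185,458)]),54)[:,:2];print('key top',k.tolist(),k.mean(0),np.linalg.norm(np.diff(k,axis=0),axis=1))
```

```text
box scene [[480.71393909502046, 209.17215876183297], [565.6002041811786, 230.52164100108416], [585.5270966189399, 169.9996879664685], [499.04738722099677, 150.94834459388926]] [532.7 190.2] [87.5 63.7 88.6]
yaw 0.23152976126974031
box top [[480.6444703109259, 212.43719819519632], [566.6681060957906, 233.68098408942797], [580.2484869930267, 175.85958705004873], [493.9352967503066, 149.8756084305739]] [530.4 193. ] [88.6 59.4 90.1]
yaw 0.26747662191554084
key scene [[406.16728423425064, 239.91064499640106], [451.7183102120789, 253.1928200976564], [461.7886071737228, 210.30747120825572], [418.944971700424, 192.55748896230614]] [434.7 224. ] [47.4 44.1 46.4]
key top [[406.6328888693923, 247.31227772838855], [456.0122503409907, 256.47193094581763], [464.0010960900547, 208.07860347950725], [415.63719834849724, 199.24124226941512]] [435.6 227.8] [50.2 49.  49.2]
```

Box and key sizes check out (88x62, 47x44 mm). Dispenser yaw is about 0.25 and its origin about (488,180). I'll move to a viewpoint for the wrist camera and pre-set the jaw.

Request:
play_rows --commands '[{"offset": [-0.032, -0.025, 0], "twist": 0}, {"offset": [-0.032, -0.025, 0], "twist": 0}, {"offset": [-0.032, -0.025, 0], "twist": 0}, {"offset": [-0.032, -0.025, 0], "twist": 0}, {"offset": [-0.032, -0.025, 0], "twist": 0}]' --jaw 130

```text
time: 0.65
tool_pos: [265.1, 338.6, 404.6]
tcp_rot: [-3.142, 0.0, 2.861]
contact_force: [0.9, 0.7, 1.3]
grip_width: 56.4
```

Request:
play_rows --commands '[{"offset": [-0.032, -0.025, 0], "twist": 0}, {"offset": [-0.032, -0.025, 0], "twist": 0}, {"offset": [-0.032, -0.025, 0], "twist": 0}, {"offset": [-0.032, -0.025, 0], "twist": 0}, {"offset": [-0.032, -0.025, 0], "twist": 0}]'

```text
time: 1.15
tool_pos: [384.3, 174.0, 404.7]
tcp_rot: [3.141, -0.0, 2.861]
contact_force: [1.6, 0.3, -0.1]
grip_width: 45.5
```

Request:
play_rows --commands '[{"offset": [0, 0, 0], "twist": -7.5}, {"offset": [0, 0, 0], "twist": -7.5}, {"offset": [0, 0, 0], "twist": -7.5}, {"offset": [0, 0, 0], "twist": -7.5}, {"offset": [0, 0, 0], "twist": 0}]'

```text
time: 1.65
tool_pos: [383.6, 175.5, 404.6]
tcp_rot: [3.142, -0.0, -2.898]
contact_force: [-0.3, -0.3, -0.8]
grip_width: 45.0
```

Run:
```python
from h import *
import pickle
o=status.get_obs(); im=viewer.capture('wrist')
print({k:np.round(v,3).tolist() for k,v in o.items()})
pickle.dump((o,cam('wrist',o)),open('w1.pkl','wb'))
cv2.imwrite('pics/w1.png',im[:,:,::-1])
```

```text
{'time': 1.65, 'joint_positions': [0.247, 0.152, 1.783, 0.0, 1.207, -1.568], 'dq': [0.004, -0.001, 0.001, -0.0, -0.001, 0.137], 'tau': [-0.073, -32.041, -23.627, -0.054, 0.079, -1.384], 'tool_pos': [383.636, 175.467, 404.57], 'tcp_rot': [3.142, -0.0, -2.898], 'contact_force': [-0.326, -0.278, -0.778], 'moment': [0.052, 0.003, 0.007], 'grip_width': 45.044}
```

View pics/w1.png

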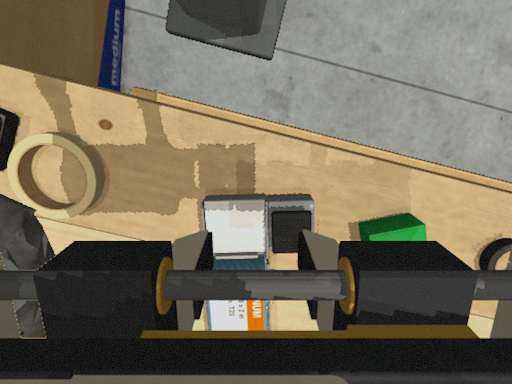

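Wrist view: the channel front is at (236,228), the black key at (292,231) and the green look-alike at (392,228). Cropping to measure.

Run:
```python
import cv2
a=cv2.imread("pics/w1.png")[185:280,195:325]
cv2.imwrite("pics/w1c.png",cv2.resize(a,None,fx=6,fy=6,interpolation=cv2.INTER_NEAREST))
```

```text
(no output)
```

View pics/w1c.png

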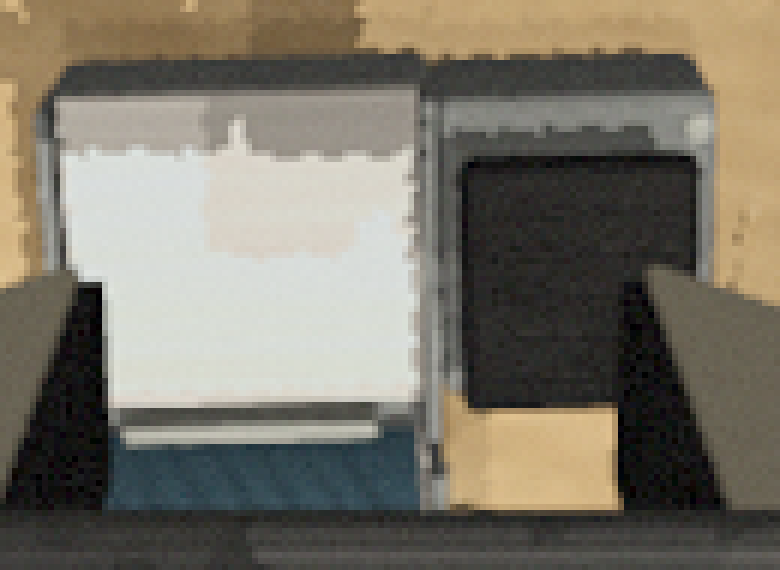

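Run:
```python
from h import *
import pickle
np.set_printoptions(precision=1,suppress=True)
o,c=pickle.load(open('w1.pkl','rb'))
P=lambda p: np.array(p)/6+[195,185]-0.42
k=cast(c,P([(465,158),(698,158),(468,408)]),54)[:,:2]
f=cast(c,P([(57,97),(418,91)]),32)[:,:2]
g=cast(c,P([(122,436),(378,431)]),39)[:,:2]   # gate top, y=-25..25 ; rear/front edge ambiguous
print('key',k,np.linalg.norm(k[1]-k[0]),np.linalg.norm(k[2]-k[0]))
print('floor',f,np.linalg.norm(f[1]-f[0])); print('gate',g,np.linalg.norm(g[1]-g[0]))
def yaw(v): return np.arctan2(-v[0],v[1])  # v along +y disp
for a in (k[1]-k[0],f[1]-f[0],g[1]-g[0]): print('yaw',yaw(a))
d=k[0]-k[2]; print('yaw keyside',np.arctan2(-d[1],-d[0]))
for ps in (0.23,0.245,0.26):
  R=np.array([[np.cos(ps),-np.sin(ps)],[np.sin(ps),np.cos(ps)]])
  kc=(k[1]+k[2])/2
  print(ps,'O from key',kc-R@[-37,63],'floor',f.mean(0)-R@[-70,0],'gate',g.mean(0)-R@[-2.5,0], 'box s',np.array([532.7,190.2])-R@[44.6,0],'box t',np.array([530.4,193])-R@[44.6,0])
  print('tool yaw err', o['tcp_rot'][2]+np.pi-ps)
```

```text
key [[415.8 203.4]
 [405.8 243.8]
 [463.  216.4]] 41.63909561073788 49.026691473782996
floor [[429.5 128.6]
 [412.  194.4]] 68.15181079877586
gate [[491.9 155.2]
 [478.9 203.3]] 49.90214948613563
yaw 0.24255206443377597
yaw 0.25998873718370163
yaw 0.26379236817551277
yaw keyside 0.26914000075344857
0.23 O from key [484.8 177.2] floor [488.9 177.5] gate [487.9 179.8] box s [489.3 180. ] box t [487.  182.8]
tool yaw err 0.013745791603081842
0.245 O from key [485.6 178. ] floor [488.7 178.5] gate [487.8 179.9] box s [489.4 179.4] box t [487.1 182.2]
tool yaw err -0.001254208396918144
0.26 O from key [486.3 178.8] floor [488.4 179.5] gate [487.8 179.9] box s [489.6 178.7] box t [487.3 181.5]
tool yaw err -0.016254208396918157
```

Measurements agree to about 2 mm: origin (488,179.5), yaw 0.257. Next I'll move to a hover with the tips at about 67 mm.

Request:
play_rows --commands '[{"offset": [-0.032, 0.0045, 0], "twist": -0.8}, {"offset": [-0.032, 0.0045, 0], "twist": 0}, {"offset": [0, 0, 0.04], "twist": 0}, {"offset": [0, 0, 0.04], "twist": 0}, {"offset": [0, 0, 0.04], "twist": 0}]'

```text
time: 2.2
tool_pos: [443.4, 200.2, 283.4]
tcp_rot: [3.141, 0.001, -2.889]
contact_force: [0.9, -0.0, 0.2]
grip_width: 45.1
```

Request:
play_rows --commands '[{"offset": [0, 0, 0.03], "twist": 0}, {"offset": [0, 0, 0.01], "twist": 0}, {"offset": [0, 0, 0], "twist": 0}, {"offset": [0, 0, 0], "twist": 0}]'

```text
time: 2.6
tool_pos: [444.0, 200.3, 245.9]
tcp_rot: [3.141, 0.002, -2.886]
contact_force: [0.1, 0.3, -0.8]
grip_width: 45.1
```

Run:
```python
from h import *
o=status.get_obs(); print(o['tool_pos'],o['tcp_rot'],o['grip_width'],o['contact_force'])
p=o['tool_pos'][:2];ps=.257;R=np.array([[np.cos(ps),-np.sin(ps)],[np.sin(ps),np.cos(ps)]]);print(R.T@(p-[488,179.5]))
for n,(x0,x1,y0,y1) in dict(top=(225,305,145,250),scene=(190,320,150,255),wrist=(130,390,150,350)).items():
    a=viewer.capture(n)[y0:y1,x0:x1,::-1]; s={'top':5,'scene':5,'wrist':3}[n]
    cv2.imwrite(f"pics/{n}2c.png",cv2.resize(a,None,fx=s,fy=s,interpolation=cv2.INTER_NEAREST))
```

```text
[444.03664719 200.30486536 245.92267844] [ 3.14148415e+00  2.04045472e-03 -2.88590689e+00] 45.13022817037513 [ 0.06417644  0.28991267 -0.77508953]
[-37.23127324  31.29618357]
```

View pics/scene2c.png

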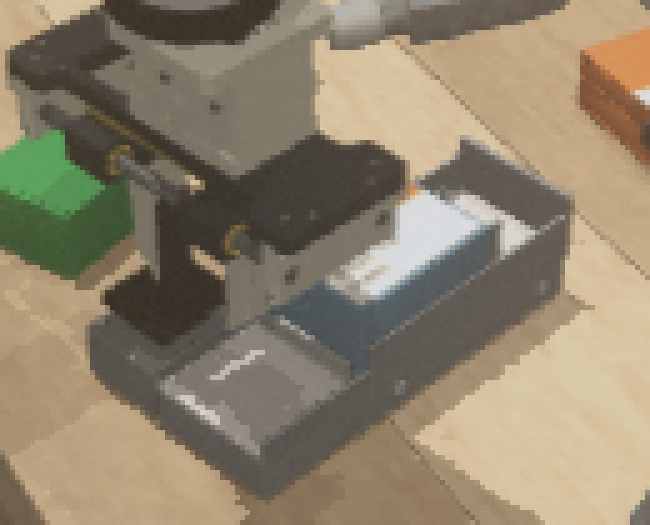

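View pics/wrist2c.png

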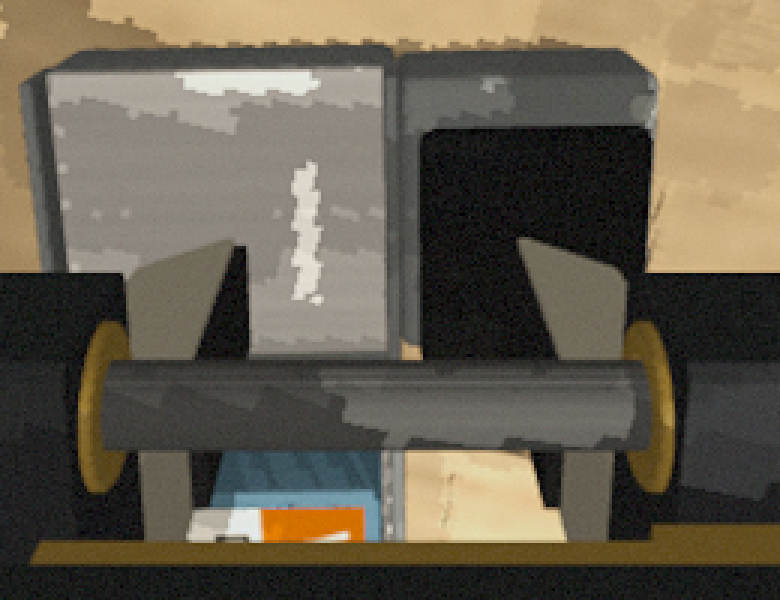

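The fingers line up: one over the channel centre line, the other over the key. TCP is at (-37, +31) mm in the dispenser frame. Lowering to just above the key, then pressing.

Request:
play_rows --commands '[{"offset": [0.001, 0.001, 0.01], "twist": 0}, {"offset": [0, 0, 0.002], "twist": 0}, {"offset": [0, 0, 0], "twist": 0}]'

```text
time: 3.05
tool_pos: [442.0, 200.8, 232.4]
tcp_rot: [3.142, -0.001, -2.885]
contact_force: [0.3, -0.5, 0.3]
grip_width: 45.1
```

Request:
play_rows --commands '[{"offset": [0, 0, 0.003], "twist": 0}, {"offset": [0, 0, 0.002], "twist": 0}, {"offset": [0, 0, 0], "twist": 0}]'

```text
time: 3.35
tool_pos: [442.2, 200.9, 227.6]
tcp_rot: [3.141, -0.0, -2.885]
contact_force: [-0.1, 0.8, 2.1]
grip_width: 45.2
```

Request:
play_rows --commands '[{"offset": [0, 0, 0.004], "twist": 0}, {"offset": [0, 0, 0.003], "twist": 0}, {"offset": [0, 0, 0], "twist": 0}, {"offset": [0, 0, 0], "twist": 0}]'

```text
time: 3.75
tool_pos: [442.2, 200.8, 221.8]
tcp_rot: [3.141, 0.001, -2.885]
contact_force: [-4.5, -2.2, 18.1]
grip_width: 45.0
```

Run:
```python
from h import *
o=status.get_obs(); print(o['tool_pos'],o['contact_force'],o['moment'])
for n,(x0,x1,y0,y1) in dict(top=(225,305,145,250),scene=(190,320,150,255),wrist=(130,390,150,350)).items():
    a=viewer.capture(n)[y0:y1,x0:x1,::-1]; s={'top':5,'scene':5,'wrist':3}[n]
    cv2.imwrite(f"pics/{n}3c.png",cv2.resize(a,None,fx=s,fy=s,interpolation=cv2.INTER_NEAREST))
```

```text
[442.16707558 200.82527411 221.84704492] [-4.48264444 -2.17532869 18.10642543] [0.23880264 1.0743304  0.00828834]
```

View pics/scene3c.png

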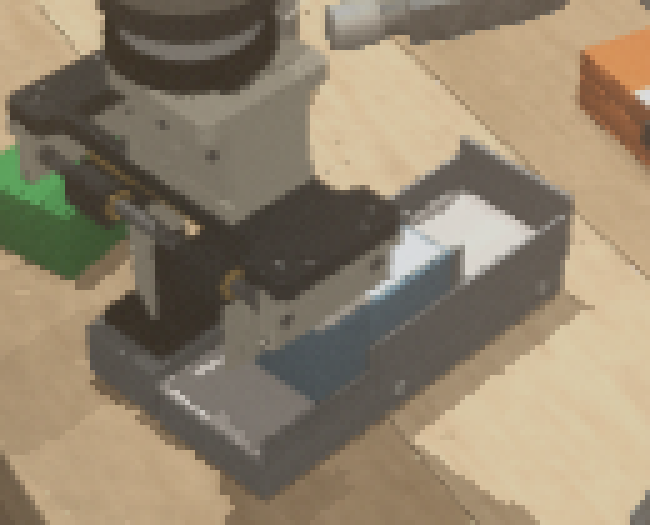

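View pics/wrist3c.png

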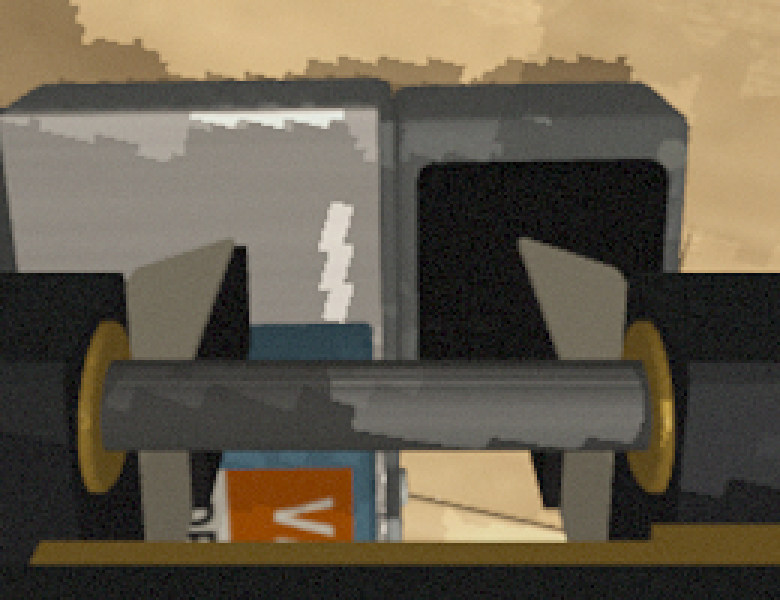

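The key is at its stop: 18 N up on the tool against a 6 N spring, with the tip at 43.8 mm. The box has run out past the gate and pushes about 5 N on the channel finger. I'll hold a moment to check it's steady.

Request:
play_rows --commands '[{"offset": [0, 0, 0]}, {"offset": [0, 0, 0]}, {"offset": [0, 0, 0]}, {"offset": [0, 0, 0]}, {"offset": [0, 0, 0]}]'

```text
$.commands[0]: bad value
```

Run:
```python
from h import *
o=status.get_obs(); print(o['tool_pos'],o['contact_force'],o['moment'],o['dq'])
a=viewer.capture('scene'); cv2.imwrite('pics/s4.png',a[:,:,::-1])
b=a[150:255,190:320,::-1]; c=cv2.resize(b,None,fx=5,fy=5,interpolation=cv2.INTER_NEAREST)
d=np.abs(c.astype(int)-cv2.imread('pics/scene3c.png')).max(2); print('changed px frac',(d>40).mean())
```

```text
[442.18414975 200.80622872 221.89412762] [-5.31716157 -1.85298685 17.05714465] [ 0.23814784  1.03859496 -0.04764663] [-0.00041125  0.00131898  0.0018277  -0.00048825 -0.00084532  0.00113241]
changed px frac 0.0
```

View pics/s4.png

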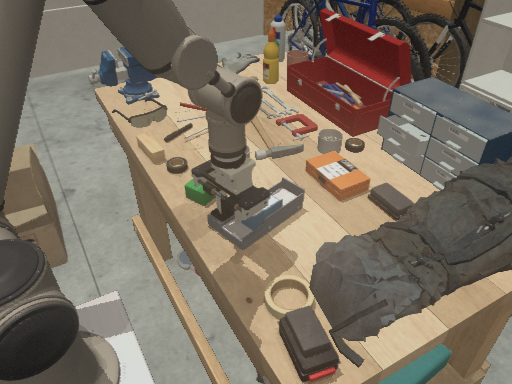

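Request:
play_rows --commands '[{"offset": [0, 0, 0], "twist": 0}, {"offset": [0, 0, 0], "twist": 0}, {"offset": [0, 0, 0], "twist": 0}, {"offset": [0, 0, 0], "twist": 0}, {"offset": [0, 0, 0], "twist": 0}]'

```text
time: 4.45
tool_pos: [442.2, 200.8, 221.9]
tcp_rot: [3.141, 0.001, -2.885]
contact_force: [-5.0, -2.4, 17.5]
grip_width: 45.0
```

Run:
```python
from h import *
from plant import ticket
o=status.get_obs(); print(o['time'],o['tool_pos'],o['contact_force'])
a=viewer.capture('scene')
b=a[150:255,190:320,::-1]; c=cv2.resize(b,None,fx=5,fy=5,interpolation=cv2.INTER_NEAREST)
d=np.abs(c.astype(int)-cv2.imread('pics/scene3c.png')).max(2); f=(d>40).mean(); print('changed px frac',f)
if f<0.003 and o['contact_force'][2]>10: print(ticket.close_job())
```

```text
4.45 [442.18370505 200.81864301 221.88136534] [-4.97224042 -2.42307945 17.45324771]
changed px frac 0.0
the job is handed in; nothing more can be done
None
```

I pressed the key fully down with one finger while the other stood on the channel's centre line. The box came out past the gate and came to rest against that finger. I handed the job in at about 4.5 s, still holding both.

- **Key:** the fingertips are at about 44 mm, the key's fully-down height. The upward force is steady at about 17.5 N, well over the 6 N spring, so the key is on its stop.
- **Box:** it pushes about 5 N along the channel on the stopping finger, roughly 30 mm past the gate. That is about 40 mm short of the open end, judged from the finger's position because I did not measure the box itself afterwards.
- **At rest:** three pictures of the dispenser over about 0.7 s show no change, and force and pose stayed steady.
- **Other things:** I saw nothing displaced in the last picture, where the masking tape and small black roll are in place. The arm hides the tin there; the fingers and gripper never went near it.
- **Disagreements:** the separate estimates of the dispenser's position differed by 2 to 4 mm, too little to matter here. One hold command was refused for a missing field, so I sent it again.

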